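# Weigh a casting with slotted weights on a bench balance

### The job

Weigh the copper casting that lies in the balance's dish: slide the slotted weights, one at a time, slot first under the red cap and up against the stem of the weight carrier, stacked squarely, until the beam stands level with its pointer in the green. Feel for the stem and work gently, the balance must not be shoved or knocked; leave the casting in its dish, weights you do not need flat on the bench, and the jar, tin and screwdriver where they are.

Things in the scene. Friction and masses are not known exactly. Their poses are not given: they have to be found in the camera images.
- balance: Equal-arm balance, fixed; blue base 100 x 150 mm, origin under its centre, z up. Its y runs along the beam, from the weight carrier (y = -110 mm) to the dish (y = +110 mm); its x is the direction in which weights are slid onto the stem, roughly away from the robot. Beam pivot 60 mm above the bench; in the middle a red pointer before a white plate with a green mark, 169 mm high.
- beam (a joint): Beam tilt in rad: 0 level, positive = dish (casting) side down; stops at +-0.16, springs towards 0. Off the stops each 10 g of difference tilts it 0.016 rad. In the green within +-0.05. Settles in about 1 s.
- carrier: Weight carrier at the -y end of the beam; goes up and down with the beam, stays upright, axes as the balance's. Origin on its pivot at the beam's end. A rail along x carries the seat block with the stem, which stands within 16 mm before or behind the origin along x (y = 0), differently each time and not measured: slide a weight in until you feel it touch (2 to 4 N; over 12 N is rough).
- seat (a point): Middle of the seat's travel: 35 mm above the carrier's origin, at the height of the seat block's top, where the first weight rests. Seat block 8 mm along x, 24 mm along y; the stem, 6 mm diameter, rises from its centre to a red cap of 16 mm diameter, underside 46 mm and top 51 mm above the seat. A weight left over about 3 mm short of fully home tips off the seat.
- dish: Steel dish of 100 mm diameter at the +y end of the beam, stays level; origin on its pivot, inner floor 30 mm higher. Holds the casting.
- blank: Copper-coloured flanged casting, flange 52 mm diameter x 8 mm, hub 26 mm diameter, 22 mm high in all; origin under its centre. Its mass is unknown, about 135 to 225 g.
- weight_100a: 100 g slotted weight, brass rectangular plate 30 mm (x) x 34 mm (y) x 14 mm high, lying flat; origin at the centre of its underside. A slot 10 mm wide, right through the height, runs in along x from its +x edge to 4.5 mm beyond the centre (x = -4.5 mm). Stacks on others. Grip it across y (34 mm).
- weight_100b: 100 g slotted weight, brass rectangular plate 30 mm (x) x 34 mm (y) x 14 mm high, lying flat; origin at the centre of its underside. A slot 10 mm wide, right through the height, runs in along x from its +x edge to 4.5 mm beyond the centre (x = -4.5 mm). Stacks on others. Grip it across y (34 mm).
- weight_50: 50 g slotted weight, dark steel rectangular plate 30 mm (x) x 34 mm (y) x 7 mm high, lying flat; origin at the centre of its underside. A slot 10 mm wide, right through the height, runs in along x from its +x edge to 4.5 mm beyond the centre (x = -4.5 mm). Stacks on others. Grip it across y (34 mm).
- jar: Bystander: clear jar with red lid, 60 mm diameter, 85 mm high; origin under its centre.
- tin: Bystander: small open steel tin, 60 mm diameter, 40 mm high; origin under its centre.
- driver: Bystander: orange screwdriver lying down, 160 mm long along its x; origin under its centre.
Things that resemble listed ones, but are neither listed nor needed, are in the scene too. Leave any purple look-alike of the weight_100b alone.

How it is judged:
On the way:
1. a first weight alone rests on the carrier's stem, let go ((((horizontal distance between weight_100a and carrier below 0.025 m and z of weight_100a in the frame of carrier between 0.032 and 0.072 m and angle between weight_100a's own z axis and vertical below 0.08 rad and linear speed of weight_100a below 0.01 m/s) and contact force between the fingers and weight_100a below 0.1 N and height (world z) of each of weight_100b, weight_50 below 0.03 m) or ((horizontal distance between weight_100b and carrier below 0.025 m and z of weight_100b in the frame of carrier between 0.032 and 0.072 m and angle between weight_100b's own z axis and vertical below 0.08 rad and linear speed of weight_100b below 0.01 m/s) and contact force between the fingers and weight_100b below 0.1 N and height (world z) of each of weight_100a, weight_50 below 0.03 m) or ((horizontal distance between weight_50 and carrier below 0.025 m and z of weight_50 in the frame of carrier between 0.032 and 0.072 m and angle between weight_50's own z axis and vertical below 0.08 rad and linear speed of weight_50 below 0.01 m/s) and contact force between the fingers and weight_50 below 0.1 N and height (world z) of each of weight_100a, weight_100b below 0.03 m))), for 0.2 s.
At the end, for the whole second after the job is handed in: The beam is at rest within 0.05 rad of level; every weight is either at rest, flat on the carrier around its stem (stacked to within 5 mm of one another) or lies flat on the bench; the casting lies flat in its dish, within 25 mm of its centre (value of joint beam between -0.05 and 0.05 rad and velocity of joint beam between -0.05 and 0.05 rad/s and ((horizontal distance between weight_100a and carrier below 0.025 m and z of weight_100a in the frame of carrier between 0.032 and 0.072 m and angle between weight_100a's own z axis and vertical below 0.08 rad and linear speed of weight_100a below 0.01 m/s) or (height (world z) of weight_100a below 0.004 m and angle between weight_100a's own z axis and vertical below 0.08 rad)) and ((horizontal distance between weight_100b and carrier below 0.025 m and z of weight_100b in the frame of carrier between 0.032 and 0.072 m and angle between weight_100b's own z axis and vertical below 0.08 rad and linear speed of weight_100b below 0.01 m/s) or (height (world z) of weight_100b below 0.004 m and angle between weight_100b's own z axis and vertical below 0.08 rad)) and ((horizontal distance between weight_50 and carrier below 0.025 m and z of weight_50 in the frame of carrier between 0.032 and 0.072 m and angle between weight_50's own z axis and vertical below 0.08 rad and linear speed of weight_50 below 0.01 m/s) or (height (world z) of weight_50 below 0.004 m and angle between weight_50's own z axis and vertical below 0.08 rad)) and (horizontal distance between weight_100a and weight_100b below 0.005 m or height (world z) of any of weight_100a, weight_100b below 0.004 m) and (horizontal distance between weight_100a and weight_50 below 0.005 m or height (world z) of any of weight_100a, weight_50 below 0.004 m) and (horizontal distance between weight_100b and weight_50 below 0.005 m or height (world z) of any of weight_100b, weight_50 below 0.004 m) and horizontal distance between blank and dish below 0.025 m and angle between blank's own z axis and vertical below 0.08 rad and z of blank in the frame of dish below 0.034 m); the robot touches nothing.
It fails at once if a weight or the hand pressed on the carrier with more than 12 N (contact force between any of weight_100a, weight_100b, weight_50, the fingers, the arm and carrier above 12 N).
It fails at once if the hand struck the balance or the casting with more than 12 N (contact force between any of the fingers, the arm and balance above 12 N or contact force between any of the fingers, the arm and blank above 12 N).
It fails at once if the jar was moved by more than 20 mm (distance of jar from where it was at the start of the episode above 0.02 m).
It fails at once if the tin was moved by more than 20 mm (distance of tin from where it was at the start of the episode above 0.02 m).
It fails at once if the driver was moved by more than 20 mm (distance of driver from where it was at the start of the episode above 0.02 m).
It also fails if it takes over 61 s, if anything falls off the work surface, if the arm or the gripper's body presses on something with over 40 N, if the wrist force passes 120 N, or if a joint passes its speed limit or range.

### The arm

A 6-joint arm with a two-finger parallel gripper is mounted at the origin on the work surface. World frame = base frame: x ahead of the robot, y to its left, z up, the work surface at z = 0. Lengths are in m, angles in rad, forces in N, time in s.
With the tool pointing down it reaches from about 0.35 to 0.775 m from the base axis. Payload 5.5 kg.
Tool frame: the origin (TCP) lies midway between the tips of the shut fingers; the grasp point (between the pads) lies 19 mm behind it; z points along the fingers, y is the line along which they close (so a half turn about z gives the same grasp; the last joint's range is limited). The gripper opens to 85 mm and grips with 20 to 120 N. Pads are 22 mm wide; open, the fingers measure 114 mm over their backs; the gripper's body (76 mm by 85 mm) begins 54 mm behind the grasp point. The pads swing forward as they close: fully open they stand 13 mm farther back than shut.
Start: joints at [0.993, 0.313, 0.046, 1.304, 0, 1.431], TCP at [0.244, 0.521, 0.231] pointing down, gripper open.
Joint ranges: [-2.76, 2.76], [-0.86, 1.69], [-1.03, 1.26], [-2.2, 2.34], [-1.47, 1.5], [-3.14, 3.14]. Speed limits (rad/s): [2.57, 2.57, 3.14, 3.14, 3.14, 3.14].

### API

Orientations are given as a unit quaternion [w, x, y, z].
In Python, from workcell import env gives the robot as it stands. The module is installed in compiled form; this text tells all that it offers.
- The arm moves only by the tool carry_out, never from a script. Its argument "series" is a list of rows, each an object with "delta_rot": the turn, a rotation vector about the world's x, y, z normalised to -1 to 1, where 1 is 0.1 rad, a list of three; "travel": the shift along the world's x, y, z normalised to -1 to 1, where 1 is 0.025 m, a list of three; "fingers": the closure, from -1 (fully open) to 1 (shut). In form: [{"delta_rot": [ax, ay, az], "travel": [tx, ty, tz], "fingers": fingers}, ...]. A call has 1 to 5 rows; each row shifts and turns the commanded pose from where the row before left it; what a row does not reach is not made up. A row lasts 1/8 s, in which the tool goes at most 62.5 mm and 10.7 degrees, less where a joint would pass 70% of its speed; a pose out of reach is approached as far as the arm can. A call with a number of a shift or a turn outside -1 to 1 is refused whole. A call with a gripper value outside its range is refused whole. The fingers move at their own pace and stop on an object; "squeeze" is the grip in N (left out, the last holds). Time passes only in rows, so rows that do not move let the fingers close. It gives the time, the measured TCP pose, the force, the opening and the grip force at its end, in the units of the state.
- env.get_state(): the state, without advancing time (a new reading comes with each control period).
- env.read_camera(name): name is "scene" or "top"; returns a dict with "color" (480x640x3 uint8, red, green, blue), "fx", "fy", "cx", "cy" (pixels), "world_from_camera" (4x4, takes a point from camera to world coordinates). Camera axes: x right, y up, looking along -z (the intrinsics and any distortion apply to the point x, -y, -z); pixel columns grow to the right and rows downward; lengths in m; the calibration is good to about 2 mm. A picture is of the moment at which its call begins. There is no depth.
- env.hand_in(): hands the job in; it is judged then, once.
The state is a dict: "clock": time; "joint_pos": joint angles; "qvel": joint speeds; "tau": joint torques, N m; "tcp_pos": TCP position; "orientation": TCP orientation; "wrist_force": force on the tool from outside, world axes, zero at the start; "ft_torque": the same for the moment, N m; "finger_gap": finger opening in m; "grip_force": force on a finger pad.
Only numpy, scipy, OpenCV 4.12 (cv2) and the standard library are available. Lean on these libraries where they do the work, as an engineer would, in place of code of your own. Each camera call takes 0.05 s, during which the arm holds its last target. There are 200 camera calls.

## Working session

There is one attempt and no reset: what is moved stays moved. The work goes in short steps, Python scripts to look and compute and a tool call to move; the robot and the scene stay as the last step left them, time stands still between calls to the robot, and variables do not carry over. Pictures are saved under pics/ and viewed, at most 10 in all, crops included, and the job is handed in when it is done.

Besides the shell and the picture viewer there is one more tool, called after "Emit:" by a JSON object that holds its "api" and its "payload", one argument or row to a line. carry_out: Moves the arm, as the interface text tells. Its arguments: {"type":"object","properties":{"series":{"type":"array","items":{"type":"object","properties":{"delta_rot":{"type":"array","items":{"type":"number"}},"travel":{"type":"array","items":{"type":"number"}},"fingers":{"type":"number"}}}},"squeeze":{"type":"number"}},"required":["series"]}

```bash
mkdir -p pics; cat > h.py <<'E'
import numpy as np, cv2
from workcell import env
def shot(name, fn=None):
    c=env.read_camera(name)
    if fn: cv2.imwrite('pics/'+fn, c['color'][:,:,::-1])
    return c
def ray(c,u,v):
    T=np.array(c['world_from_camera']); d=np.array([(u-c['cx'])/c['fx'],-(v-c['cy'])/c['fy'],-1.])
    return T[:3,3],T[:3,:3]@d
def onz(c,u,v,z):
    o,d=ray(c,u,v); return o+d*(z-o[2])/d[2]
def proj(c,p):
    T=np.linalg.inv(np.array(c['world_from_camera'])); q=T[:3,:3]@np.array(p)+T[:3,3]
    return c['cx']+c['fx']*q[0]/-q[2], c['cy']-c['fy']*q[1]/-q[2]
def tri(c1,p1,c2,p2):
    o1,d1=ray(c1,*p1);o2,d2=ray(c2,*p2)
    s=np.linalg.lstsq(np.stack([d1,-d2],1),o2-o1,rcond=None)[0]
    a=o1+d1*s[0];b=o2+d2*s[1]; return (a+b)/2,np.linalg.norm(a-b)
E
python3 - <<'E'
from h import *
import pickle
C={n:shot(n,n+'0.png') for n in('scene','top')}
pickle.dump(C,open('c0.pkl','wb'))
for c in C.values(): print({k:(np.round(v,4).tolist() if not isinstance(v,(int,float)) else v) for k,v in c.items() if k!='color'})
print(env.get_state())
E
```

```text
{'fx': 566.668987898631, 'fy': 566.668987898631, 'cx': 317.0232137357698, 'cy': 243.7347267143146, 'world_from_camera': [[0.7443, -0.5503, 0.3784, 1.063], [0.6678, 0.6052, -0.4334, -0.5313], [0.0095, 0.5753, 0.8179, 1.1018], [0.0, 0.0, 0.0, 1.0]]}
{'fx': 584.4956387484514, 'fy': 584.4956387484514, 'cx': 318.25327442045494, 'cy': 249.37868690832556, 'world_from_camera': [[-0.0228, 0.988, -0.1526, 0.3493], [-0.9995, -0.0257, -0.0173, -0.028], [-0.021, 0.1521, 0.9881, 1.6281], [0.0, 0.0, 0.0, 1.0]]}
{'clock': 0.1, 'joint_pos': array([ 9.93396720e-01,  3.13961950e-01,  4.50978066e-02,  1.30363111e+00,
       -7.69206429e-06,  1.43119704e+00]), 'qvel': array([-1.35284599e-04, -1.21992108e-03,  3.10360421e-03,  2.66427354e-04,
       -2.53020774e-04, -5.13401449e-05]), 'tau': array([ 2.35319487e-03, -4.81727421e+01,  2.99242598e+01,  1.27567782e-02,
       -1.47715532e-04, -2.19680999e-05]), 'tcp_pos': array([0.24352359, 0.52037009, 0.23047935]), 'orientation': array([-2.94449527e-04,  2.17156080e-01,  9.76136525e-01, -7.96808406e-04]), 'wrist_force': array([-0.23877253,  0.52751088, -0.1857633 ]), 'ft_torque': array([ 0.03904498,  0.00123136, -0.00197305]), 'grip_force': 0.0, 'finger_gap': 0.08578841858615742}
```

View pics/scene0.png

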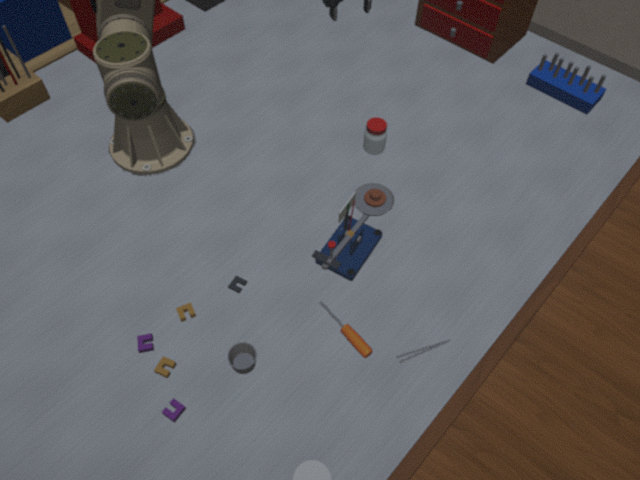

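View pics/top0.png

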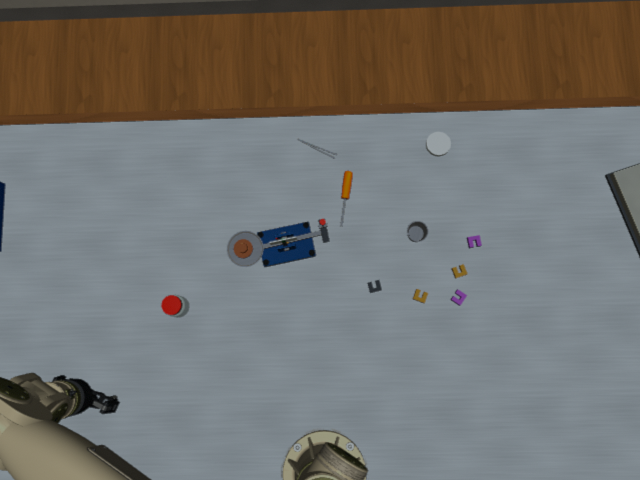

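```bash
python3 - <<'E'
from h import *
import pickle
C=pickle.load(open('c0.pkl','rb'))
f=lambda n,x,y,w,h,s: cv2.resize(C[n]['color'][y:y+h,x:x+w,::-1],None,fx=s,fy=s,interpolation=cv2.INTER_CUBIC)
a=np.hstack([f('top',350,225,140,90,2.85)[:256,:399],f('scene',130,265,140,90,2.85)[:256,:399]])
b=np.hstack([f('top',225,210,110,65,3.6)[:234,:396],f('scene',305,175,110,110,3.6)[:340,:396]][:1])
b=np.hstack([cv2.copyMakeBorder(b,0,340-234,0,2,cv2.BORDER_CONSTANT),f('scene',305,180,110,100,3.6)[:340,:396][:340]])
b=np.hstack([b,np.zeros((340,max(0,a.shape[1]-b.shape[1]),3),np.uint8)])[:,:a.shape[1]]
cv2.imwrite('pics/crop1.png',np.vstack([a,b]))
for n in C:
  hsv=cv2.cvtColor(C[n]['color'],cv2.COLOR_RGB2HSV)
  for nm,lo,hi in(('brass',(14,90,90),(26,255,255)),('purple',(130,80,40),(165,255,255)),('blue',(100,110,30),(125,255,255)),('red',(172,120,100),(180,255,255)),('red2',(0,190,120),(6,255,255)),('dark',(0,0,0),(180,255,75))):
    k,l,st,ce=cv2.connectedComponentsWithStats(cv2.inRange(hsv,lo,hi))
    print(n,nm,[(np.round(ce[i],1).tolist(),int(st[i,4])) for i in range(1,k) if 10<st[i,4]<4000 ][:14])
E
```

```text
scene brass [([71.1, 26.8], 13), ([64.4, 45.6], 16), ([56.4, 52.3], 32), ([13.1, 56.7], 11), ([37.9, 59.1], 11), ([17.5, 83.8], 457), ([636.8, 185.5], 13), ([606.3, 229.5], 19), ([612.6, 228.8], 16), ([350.2, 232.7], 24), ([610.0, 239.9], 20), ([623.4, 238.5], 11), ([615.5, 255.5], 74), ([631.7, 261.3], 11)]
scene purple [([144.4, 342.5], 196), ([173.7, 410.0], 219)]
scene blue [([32.1, 25.6], 3154), ([564.9, 87.2], 1799), ([353.0, 222.3], 25), ([338.1, 233.0], 111), ([357.2, 250.3], 985), ([325.6, 250.5], 55), ([350.5, 276.4], 16)]
scene red [([370.1, 125.0], 18), ([331.1, 243.0], 18)]
scene red2 []
scene dark [([205.1, 3.4], 240), ([332.2, 7.0], 191), ([366.8, 5.3], 79), ([121.0, 46.6], 1153), ([83.8, 58.3], 356), ([4.9, 69.8], 243), ([552.9, 62.2], 54), ([541.7, 62.7], 48), ([557.4, 68.1], 60), ([567.6, 70.3], 49), ([583.8, 75.9], 67), ([572.4, 76.3], 60), ([560.2, 94.5], 748), ([599.3, 83.9], 61)]
top brass [([471.2, 104.1], 11), ([250.4, 110.5], 17), ([346.6, 184.0], 172), ([459.4, 271.2], 101), ([419.8, 295.9], 105)]
top purple [([473.7, 240.7], 117), ([458.8, 297.2], 118)]
top blue [([1.1, 207.9], 184), ([284.2, 232.0], 494), ([288.0, 251.9], 848)]
top red []
top red2 [([322.2, 221.8], 19), ([171.0, 304.6], 278)]
top dark [([623.9, 210.0], 685), ([1.2, 208.4], 198), ([305.3, 224.8], 40), ([419.7, 227.6], 111), ([324.0, 233.5], 97), ([260.2, 234.3], 35), ([283.9, 236.3], 43), ([285.9, 244.5], 195), ([289.5, 258.6], 154), ([374.1, 286.6], 86), ([319.1, 459.4], 1035), ([362.8, 476.2], 19)]
```

View pics/crop1.png

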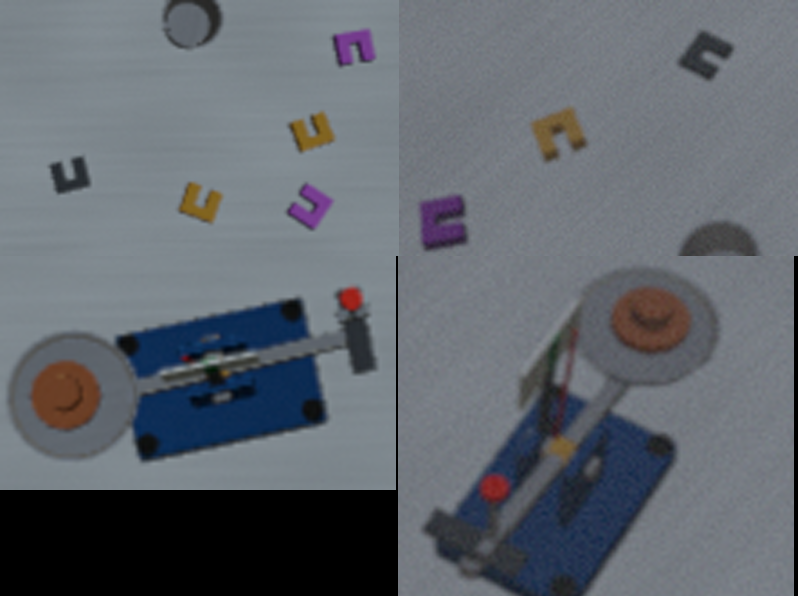

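```bash
cat > fit.py <<'E'
from h import *
from scipy.optimize import minimize
def mask(c,lo,hi,uv,r=25):
    m=cv2.inRange(cv2.cvtColor(c['color'],cv2.COLOR_RGB2HSV),lo,hi)
    g=np.zeros_like(m); cv2.circle(g,(int(uv[0]),int(uv[1])),r,255,-1); return m&g
U=np.array([(-15,-17),(15,-17),(15,-5),(-4.5,-5),(-4.5,5),(15,5),(15,17),(-15,17)])/1000
S=8
def soft(c,uv,rgbfg,n=26):
    # soft coverage from colour projected between background and foreground colour
    x,y=int(uv[0])-n//2,int(uv[1])-n//2; p=c['color'][y:y+n,x:x+n].astype(float)
    bg=np.median(np.r_[p[0],p[-1],p[:,0],p[:,-1]],axis=0); v=rgbfg-bg
    return np.clip(((p-bg)@v)/(v@v),0,1.0),x,y
def render(c,P,h,x0,y0,n):
    x,y,th,z=P; R=np.array([[np.cos(th),-np.sin(th)],[np.sin(th),np.cos(th)]])
    q=U@R.T+[x,y]; im=np.zeros((n*S,n*S),np.uint8)
    pr=[np.array([proj(c,(*a,zz)) for a in q]) for zz in(z,z+h)]
    pr=[np.int32(((p+.5-[x0,y0])*S)*16) for p in pr]
    for i in range(8):
        j=(i+1)%8; cv2.fillPoly(im,[np.array([pr[0][i],pr[0][j],pr[1][j],pr[1][i]])],1,shift=4)
    for p in pr: cv2.fillPoly(im,[p],1,shift=4)
    return im.reshape(n,S,n,S).mean((1,3))
def fit(C,uvs,h,n=26):
    D=[]
    for nm,uv in uvs.items():
        c=C[nm]; fg=np.median(np.array([c['color'][int(round(uv[1]))+a,int(round(uv[0]))+b] for a in range(-7,8) for b in range(-7,8) if np.abs(c['color'][int(round(uv[1]))+a,int(round(uv[0]))+b].astype(float)-np.median(c['color'][int(uv[1])-13:int(uv[1])+13,int(uv[0])-13:int(uv[0])+13].reshape(-1,3),axis=0)).sum()>90],float),axis=0)
        D.append((c,)+soft(c,uv,fg,n))
    def cost(p,z=None):
        P=(p[0]/1e3,p[1]/1e3,p[2]/30,p[3]/1e3)
        return sum(((render(c,P,h,x0,y0,n)-s)**2).sum() for c,s,x0,y0 in D)
    p0=onz(C['top'],*uvs['top'],h/2)*1e3; best=None
    for th in(-.5,0,.5):
        r=minimize(cost,[p0[0],p0[1],th*30,0],method='Nelder-Mead',options=dict(initial_simplex=np.array([[p0[0],p0[1],th*30,0]]+[[p0[0]+4*(k==0),p0[1]+4*(k==1),th*30+5*(k==2),4*(k==3)] for k in range(4)]),xatol=.05,fatol=1e-3))
        if best is None or r.fun<best.fun: best=r
    p=best.x; return np.round([p[0],p[1],p[2]/30,p[3],best.fun],3)
E
python3 - <<'E'
from fit import *
import pickle
C=pickle.load(open('c0.pkl','rb'))
print('A',fit(C,dict(top=(419.8,295.9),scene=(186,312)),.014))
print('B',fit(C,dict(top=(459.4,271.2),scene=(165,367)),.014))
print('50',fit(C,dict(top=(374.1,286.6),scene=(237,284)),.007))
# cap
cs={}
for n,uv in(('top',(322,222)),('scene',(331.5,243.5))):
    im=C[n]['color'].astype(float);x,y=int(uv[0])-7,int(uv[1])-7;p=im[y:y+15,x:x+15]
    w=np.clip(p[...,0]-np.maximum(p[...,1],p[...,2])-25,0,None);g=np.mgrid[0:15,0:15]
    cs[n]=((g[1]*w).sum()/w.sum()+x,(g[0]*w).sum()/w.sum()+y)
print('cap',cs,tri(C['top'],cs['top'],C['scene'],cs['scene']))
# base
for n,uv in(('top',(286,243)),('scene',(352,246))):
    m=mask(C[n],(100,110,30),(125,255,255),uv,50);pts=cv2.findNonZero(m)
    hull=cv2.convexHull(pts); q=cv2.approxPolyDP(hull,5,True)[:,0]
    W=np.array([onz(C[n],*p,.012)[:2] for p in hull[:,0]],np.float32)
    print(n,q.tolist(),cv2.minAreaRect(W*1000))
c=C['top'];print('dish', tri(C['top'],(244.5,248.5),C['scene'],(374,199)))
E
```

```text
A [ 4.63732e+02 -2.77311e+02 -3.76000e-01 -3.50400e+00  8.76900e+00]
B [ 5.29793e+02 -3.88932e+02  3.11000e-01 -4.12000e+00  9.60000e+00]
50 [ 4.94119e+02 -1.52172e+02  2.15000e-01 -2.88400e+00  7.72200e+00]
cap {'top': (np.float64(322.11642156862746), np.float64(221.44321895424838)), 'scene': (np.float64(331.3455178416014), np.float64(243.970409051349))} (array([ 0.64863836, -0.01337534,  0.15950556]), np.float64(0.0012095130461163362))
top [[314, 255], [264, 265], [262, 231], [303, 223]] ((617.4713745117188, 90.94635772705078), (99.02621459960938, 147.5462188720703), 10.56982421875)
scene [[380, 235], [351, 278], [318, 262], [343, 222], [353, 219]] ((618.9761962890625, 90.53803253173828), (97.96979522705078, 153.38662719726562), 10.454468727111816)
dish (array([0.59850083, 0.19978337, 0.07107953]), np.float64(0.003221096687243684))
```

A shot of the scene: the three wanted weights are the brass ones at top (420,296) and (459,271), and the dark steel one at (374,287). The purple look-alikes at (474,241) and (459,297) stay put. The crop confirms the colours and that the slots open towards +x. Triangulated cap height is 160 mm, against 163 expected. Now moving to weight A.

Emit:
{"api": "carry_out", "payload": {
  "series": [
    {"delta_rot": [0, 0, 0.6], "travel": [1, -1, 0], "fingers": -1},
    {"delta_rot": [0, 0, 0], "travel": [1, -1, 0], "fingers": -1},
    {"delta_rot": [0, 0, 0], "travel": [1, -1, 0], "fingers": -1},
    {"delta_rot": [0, 0, 0], "travel": [1, -1, 0], "fingers": -1},
    {"delta_rot": [0, 0, 0], "travel": [1, -1, 0], "fingers": -1}
  ]
}}

```text
clock: 0.72
tcp_pos: [0.3693, 0.3948, 0.2309]
orientation: [-0.0, 0.188, 0.982, -0.0]
wrist_force: [-0.2, 0.8, -0.8]
finger_gap: 0.0855
grip_force: 0.0
```

Emit:
{"api": "carry_out", "payload": {
  "series": [
    {"delta_rot": [0, 0, 0], "travel": [1, -1, 0], "fingers": -1},
    {"delta_rot": [0, 0, 0], "travel": [1, -1, 0], "fingers": -1},
    {"delta_rot": [0, 0, 0], "travel": [1, -1, 0], "fingers": -1},
    {"delta_rot": [0, 0, 0], "travel": [0.8, -1, 0], "fingers": -1},
    {"delta_rot": [0, 0, 0], "travel": [0, -1, 0], "fingers": -1}
  ]
}}

```text
clock: 1.35
tcp_pos: [0.465, 0.2696, 0.2305]
orientation: [-0.0, 0.188, 0.982, -0.0]
wrist_force: [0.9, 0.2, -0.3]
finger_gap: 0.0852
grip_force: 0.0
```

Emit:
{"api": "carry_out", "payload": {
  "series": [
    {"delta_rot": [0, 0, 0], "travel": [0, -1, 0], "fingers": -1},
    {"delta_rot": [0, 0, 0], "travel": [0, -1, 0], "fingers": -1},
    {"delta_rot": [0, 0, 0], "travel": [0, -1, 0], "fingers": -1},
    {"delta_rot": [0, 0, 0], "travel": [0, -1, 0], "fingers": -1},
    {"delta_rot": [0, 0, 0], "travel": [0, -1, 0], "fingers": -1}
  ]
}}

```text
clock: 1.98
tcp_pos: [0.4634, 0.145, 0.2309]
orientation: [-0.0, 0.188, 0.982, -0.0]
wrist_force: [0.5, -1.2, 0.3]
finger_gap: 0.0853
grip_force: 0.0
```

Emit:
{"api": "carry_out", "payload": {
  "series": [
    {"delta_rot": [0, 0, 0], "travel": [0, -1, 0], "fingers": -1},
    {"delta_rot": [0, 0, 0], "travel": [0, -1, 0], "fingers": -1},
    {"delta_rot": [0, 0, 0], "travel": [0, -1, 0], "fingers": -1},
    {"delta_rot": [0, 0, 0], "travel": [0, -1, 0], "fingers": -1},
    {"delta_rot": [0, 0, 0], "travel": [0, -1, 0], "fingers": -1}
  ]
}}

```text
clock: 2.6
tcp_pos: [0.4634, 0.02, 0.231]
orientation: [-0.0, 0.188, 0.982, 0.0]
wrist_force: [0.9, -0.0, -0.7]
finger_gap: 0.085
grip_force: 0.0
```

Emit:
{"api": "carry_out", "payload": {
  "series": [
    {"delta_rot": [0, 0, 0], "travel": [0, -1, -0.5], "fingers": -0.2},
    {"delta_rot": [0, 0, 0], "travel": [0, -1, -0.5], "fingers": -0.2},
    {"delta_rot": [0, 0, 0], "travel": [0, -1, -0.5], "fingers": -0.2},
    {"delta_rot": [0, 0, 0], "travel": [0, -1, -0.5], "fingers": -0.2},
    {"delta_rot": [0, 0, 0], "travel": [0, -1, -0.5], "fingers": -0.2}
  ]
}}

```text
clock: 3.22
tcp_pos: [0.4634, -0.1049, 0.1681]
orientation: [-0.0, 0.188, 0.982, 0.0]
wrist_force: [-0.1, -0.3, 0.4]
finger_gap: 0.0512
grip_force: 0.0
```

Emit:
{"api": "carry_out", "payload": {
  "series": [
    {"delta_rot": [0, 0, 0], "travel": [0, -1, -0.5], "fingers": -0.2},
    {"delta_rot": [0, 0, 0], "travel": [0, -1, -0.5], "fingers": -0.2},
    {"delta_rot": [0, 0, 0], "travel": [0, -1, -0.5], "fingers": -0.2},
    {"delta_rot": [0, 0, 0], "travel": [0, -1, -0.5], "fingers": -0.2},
    {"delta_rot": [0, 0, 0], "travel": [0, -1, -0.5], "fingers": -0.2}
  ]
}}

```text
clock: 3.85
tcp_pos: [0.4634, -0.2298, 0.1055]
orientation: [-0.0, 0.188, 0.982, 0.0]
wrist_force: [0.4, -0.6, -0.2]
finger_gap: 0.0511
grip_force: 0.0
```

Emit:
{"api": "carry_out", "payload": {
  "series": [
    {"delta_rot": [0, 0, 0], "travel": [0, -1, -0.5], "fingers": -0.2},
    {"delta_rot": [0, 0, 0], "travel": [0, -0.9, -0.5], "fingers": -0.2},
    {"delta_rot": [0, 0, 0], "travel": [0, 0, 0], "fingers": -0.2}
  ]
}}

```text
clock: 4.22
tcp_pos: [0.4631, -0.2776, 0.08]
orientation: [-0.001, 0.189, 0.982, 0.0]
wrist_force: [-0.7, 0.1, -0.0]
finger_gap: 0.051
grip_force: 0.0
```

```bash
cat > st.py <<'E'
from h import *
s=env.get_state(); q=s['orientation']
from scipy.spatial.transform import Rotation as R
M=R.from_quat([q[1],q[2],q[3],q[0]]).as_matrix()
print(s['clock'],np.round(s['tcp_pos']*1000,1),'yaw y-90',round(np.arctan2(M[1,1],M[0,1])-np.pi/2,3),'z',np.round(M[:,2],3),'F',np.round(s['wrist_force'],2),'gap',round(s['finger_gap']*1000,1),'grip',round(s['grip_force'],1))
E
python3 st.py
```

```text
4.225 [ 463.1 -277.6   80. ] yaw y-90 -0.38 z [-0.001  0.001 -1.   ] F [-0.7   0.09 -0.03] gap 51.0 grip 0.0
```

Emit:
{"api": "carry_out", "payload": {
  "series": [
    {"travel": [0, 0, -1], "delta_rot": [0, 0, 0], "fingers": -0.2},
    {"travel": [0, 0, -1], "delta_rot": [0, 0, 0], "fingers": -0.2},
    {"travel": [0, 0, -0.8], "delta_rot": [0, 0, 0], "fingers": -0.2},
    {"travel": [0, 0, -0.3], "delta_rot": [0, 0, 0], "fingers": -0.2}
  ]
}}

```text
clock: 4.72
tcp_pos: [0.4632, -0.2754, 0.003]
orientation: [-0.001, 0.187, 0.982, 0.001]
wrist_force: [-0.6, -0.2, -0.4]
finger_gap: 0.0509
grip_force: 0.0
```

Emit:
{"api": "carry_out", "payload": {
  "series": [
    {"travel": [0, 0, 0], "delta_rot": [0, 0, 0], "fingers": 0.5},
    {"travel": [0, 0, 0], "delta_rot": [0, 0, 0], "fingers": 0.5},
    {"travel": [0, 0, 0], "delta_rot": [0, 0, 0], "fingers": 0.5}
  ],
  "squeeze": 30
}}

```text
clock: 5.1
tcp_pos: [0.4643, -0.277, 0.0046]
orientation: [0.001, 0.188, 0.982, -0.0]
wrist_force: [0.5, -0.2, -1.0]
finger_gap: 0.0329
grip_force: 30.7
```

Emit:
{"api": "carry_out", "payload": {
  "series": [
    {"travel": [0, 0, 0.4], "delta_rot": [0, 0, 0], "fingers": 0.5},
    {"travel": [0, 0, 1], "delta_rot": [0, 0, 0], "fingers": 0.5},
    {"travel": [0, 0.6, 1], "delta_rot": [0, 0, 0.6], "fingers": 0.5},
    {"travel": [0.5, 1, 1], "delta_rot": [0, 0, 0.6], "fingers": 0.5},
    {"travel": [0.5, 1, 1], "delta_rot": [0, 0, 0.6], "fingers": 0.5}
  ]
}}

```text
clock: 5.72
tcp_pos: [0.4891, -0.2114, 0.1157]
orientation: [0.001, 0.098, 0.995, -0.0]
wrist_force: [0.5, -0.9, -1.4]
finger_gap: 0.0328
grip_force: 30.7
```

Emit:
{"api": "carry_out", "payload": {
  "series": [
    {"travel": [0.5, 1, 0.8], "delta_rot": [0, 0, 0.6], "fingers": 0.5},
    {"travel": [0.5, 1, 0.6], "delta_rot": [0, 0, 0.6], "fingers": 0.5},
    {"travel": [0.5, 1, 0.3], "delta_rot": [0, 0, 0.6], "fingers": 0.5},
    {"travel": [0.5, 1, 0], "delta_rot": [0, 0, 0.6], "fingers": 0.5},
    {"travel": [0.5, 1, 0], "delta_rot": [0, 0, 0.6], "fingers": 0.5}
  ]
}}

```text
clock: 6.35
tcp_pos: [0.5518, -0.0859, 0.1575]
orientation: [0.001, -0.052, 0.999, -0.0]
wrist_force: [-0.3, 0.2, -1.6]
finger_gap: 0.0333
grip_force: 30.7
```

Emit:
{"api": "carry_out", "payload": {
  "series": [
    {"travel": [0.5, 1, 0], "delta_rot": [0, 0, 0.6], "fingers": 0.5},
    {"travel": [0.5, 0.8, 0], "delta_rot": [0, 0, 0.2], "fingers": 0.5},
    {"travel": [0.5, 0.6, -0.4], "delta_rot": [0, 0, 0], "fingers": 0.5},
    {"travel": [0.5, 0.2, -0.6], "delta_rot": [0, 0, 0], "fingers": 0.5},
    {"travel": [0.4, 0, -0.3], "delta_rot": [0, 0, 0], "fingers": 0.5}
  ]
}}

```text
clock: 6.98
tcp_pos: [0.6111, -0.0216, 0.1219]
orientation: [-0.001, -0.091, 0.996, 0.0]
wrist_force: [0.1, 0.9, -1.0]
finger_gap: 0.0334
grip_force: 30.7
```

```bash
python3 st.py; python3 - <<'E'
from h import *
import pickle
C={n:shot(n) for n in('scene','top')}
pickle.dump(C,open('c1.pkl','wb'))
c=C['top'];a=cv2.resize(c['color'][195:270,270:360,::-1],None,fx=4.4,fy=4.4,interpolation=cv2.INTER_CUBIC)
c=C['scene'];b=cv2.resize(c['color'][195:270,290:380,::-1],None,fx=4.4,fy=4.4,interpolation=cv2.INTER_CUBIC)
cv2.imwrite('pics/pre1.png',np.hstack([a,b]))
E
```

```text
6.975 [611.1 -21.6 121.9] yaw y-90 0.182 z [-0.002  0.    -1.   ] F [ 0.06  0.95 -0.98] gap 33.4 grip 30.7
```

View pics/pre1.png

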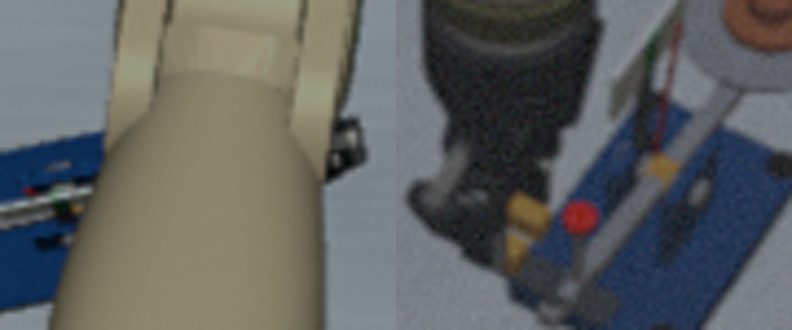

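```bash
python3 - <<'E'
from h import *
import pickle
C=pickle.load(open('c1.pkl','rb'));c=C['scene']
im=c['color'];hsv=cv2.cvtColor(im,cv2.COLOR_RGB2HSV)
s=env.get_state();t=s['tcp_pos'];th=.182;u=np.array([np.cos(th),np.sin(th),0]);v=np.array([-u[1],u[0],0])
m=cv2.inRange(hsv,(12,110,70),(30,255,255));k,l,st,ce=cv2.connectedComponentsWithStats(m)
print([(np.round(ce[i],1).tolist(),int(st[i,4])) for i in range(1,k) if 305<ce[i][0]<335 and 230<ce[i][1]<270])
print(''.join(''.join('%3d/%3d '%(hsv[y,x,0],hsv[y,x,2]) if hsv[y,x,1]>90 else '   .    ' for x in range(312,330))+'\n' for y in range(236,260)))
for dz in(-3.5,):
  for f,a in(('prong+',11),('prong-',-11),('slot',0)):
    for z in(0,14): print(f,z,np.round(proj(c,t+u*.015+v*a/1e3+[0,0,(z+dz)/1e3]),1))
p=im[232:255,318:345].astype(float);w=np.clip(p[...,0]-np.maximum(p[...,1],p[...,2])-60,0,None)*(hsv[232:255,318:345,0]>150);w+=np.clip(p[...,0]-np.maximum(p[...,1],p[...,2])-60,0,None)*(hsv[232:255,318:345,0]<6)
g=np.mgrid[232:255,318:345];cap=((g[1]*w).sum()/w.sum(),(g[0]*w).sum()/w.sum());print('cap',cap,(w>0).sum(),onz(c,*cap,.161))
E
```

```text
[([319.6, 243.0], 60), ([316.5, 252.1], 21)]
   .       .       .       .       .       .       .       .       .       .       .       .       .       .       .       .       .       .    
   .       .       .       .       .       .       .       .       .       .       .       .       .       .       .       .       .       .    
   .       .       .       .       .       .       .       .       .       .       .       .       .       .       .       .       .       .    
   .       .       .       .     18/ 65  19/ 91  16/ 95  18/ 77  24/ 54    .       .       .       .       .       .       .       .       .    
   .       .       .       .     20/ 87  19/113  20/119  20/112  20/ 97  17/ 79    .       .       .       .       .       .       .       .    
   .       .       .     15/ 71  20/106  19/125  20/122  20/123  19/121  20/109  19/ 98  18/ 83    .       .       .       .       .    171/104 
   .       .       .     15/ 77  18/106  19/122  20/123  19/125  19/120  19/122  19/117  19/115    .       .       .       .    170/ 97   0/129 
   .       .       .     15/ 71  19/ 97 
[... 1972 characters left out ...]
    .       .    
   .       .       .       .       .       .       .       .       .       .       .       .       .       .       .       .       .       .    
   .       .       .       .       .       .       .       .       .       .       .       .       .       .       .       .       .       .    
   .       .       .       .       .       .       .       .       .       .       .       .       .       .       .       .       .       .    

prong+ 0 [323.2 247.5]
prong+ 14 [323.3 243.7]
prong- 0 [317.8 254.8]
prong- 14 [317.8 251.1]
slot 0 [320.5 251.2]
slot 14 [320.6 247.4]
cap (np.float64(331.30910763569455), np.float64(243.93652253909843)) 37 [ 0.64953416 -0.01367983  0.161     ]
```

```bash
python3 - <<'E'
from fit import *
import pickle
C=pickle.load(open('c1.pkl','rb'));c=C['scene'];im=c['color'].astype(float)
t=env.get_state()['tcp_pos']
x0,y0,n=306,232,30
p=im[y0:y0+n,x0:x0+n]; hsv=cv2.cvtColor(c['color'],cv2.COLOR_RGB2HSV)[y0:y0+n,x0:x0+n]
m=((hsv[...,0]>=12)&(hsv[...,0]<=30)&(hsv[...,1]>90)).astype(float)
W=np.zeros((n,n));W[9:,11:22]=1
best=[]
for dz in(-.0035,):
  for du in np.arange(-5,5.1,.25):
    for dv in np.arange(-4,4.1,.25):
      c2=dict(c);c2['cx']=c['cx']+du;c2['cy']=c['cy']+dv
      r=render(c2,(t[0],t[1],.182,t[2]+dz),.014,x0,y0,n)
      best.append(((((r-m)**2)*W).sum(),du,dv))
best.sort();print(best[:8])
for b in best[:3]: print(onz(c,331.31-b[1],243.94-b[2],.161))
E
```

```text
[(np.float64(9.4482421875), np.float64(-0.25), np.float64(-0.25)), (np.float64(9.701171875), np.float64(-0.25), np.float64(-0.5)), (np.float64(9.8271484375), np.float64(0.0), np.float64(-0.5)), (np.float64(9.86865234375), np.float64(-0.25), np.float64(0.0)), (np.float64(10.02392578125), np.float64(0.0), np.float64(-0.25)), (np.float64(10.31396484375), np.float64(0.0), np.float64(-0.75)), (np.float64(10.4296875), np.float64(-0.25), np.float64(-0.75)), (np.float64(10.458251953125), np.float64(-0.5), np.float64(-0.25))]
[ 0.65032412 -0.01381128  0.161     ]
[ 0.65073121 -0.0142787   0.161     ]
[ 0.65035583 -0.01462004  0.161     ]
```

Emit:
{"api": "carry_out", "payload": {
  "series": [
    {"travel": [0.3, 0.055, 0.04], "delta_rot": [0, 0, 0], "fingers": 0.5},
    {"travel": [0.3, 0.055, 0.04], "delta_rot": [0, 0, 0], "fingers": 0.5},
    {"travel": [0.18, 0.033, 0], "delta_rot": [0, 0, 0], "fingers": 0.5},
    {"travel": [0, 0, 0], "delta_rot": [0, 0, 0], "fingers": 0.5}
  ]
}}

```text
clock: 7.58
tcp_pos: [0.6313, -0.0182, 0.1261]
orientation: [0.0, -0.091, 0.996, -0.0]
wrist_force: [-0.7, -0.1, 0.3]
finger_gap: 0.0333
grip_force: 30.6
```

Emit:
{"api": "carry_out", "payload": {
  "series": [
    {"travel": [0.04, 0.007, 0], "delta_rot": [0, 0, 0], "fingers": 0.5},
    {"travel": [0.04, 0.007, 0], "delta_rot": [0, 0, 0], "fingers": 0.5}
  ]
}}

```text
clock: 7.82
tcp_pos: [0.6327, -0.0177, 0.1259]
orientation: [-0.0, -0.091, 0.996, 0.0]
wrist_force: [0.2, -0.6, -0.3]
finger_gap: 0.0328
grip_force: 30.6
```

Emit:
{"api": "carry_out", "payload": {
  "series": [
    {"travel": [0.04, 0.007, 0], "delta_rot": [0, 0, 0], "fingers": 0.5},
    {"travel": [0.04, 0.007, 0], "delta_rot": [0, 0, 0], "fingers": 0.5}
  ]
}}

```text
clock: 8.07
tcp_pos: [0.6348, -0.0174, 0.1259]
orientation: [0.0, -0.091, 0.996, 0.0]
wrist_force: [0.6, 0.4, -1.2]
finger_gap: 0.033
grip_force: 30.6
```

Emit:
{"api": "carry_out", "payload": {
  "series": [
    {"travel": [0.04, 0.007, 0], "delta_rot": [0, 0, 0], "fingers": 0.5},
    {"travel": [0.04, 0.007, 0], "delta_rot": [0, 0, 0], "fingers": 0.5}
  ]
}}

```text
clock: 8.32
tcp_pos: [0.6369, -0.0171, 0.1258]
orientation: [-0.0, -0.091, 0.996, 0.0]
wrist_force: [0.2, 0.7, -0.9]
finger_gap: 0.0332
grip_force: 30.6
```

Emit:
{"api": "carry_out", "payload": {
  "series": [
    {"travel": [0.06, 0.011, 0], "delta_rot": [0, 0, 0], "fingers": 0.5},
    {"travel": [0.06, 0.011, 0], "delta_rot": [0, 0, 0], "fingers": 0.5}
  ]
}}

```text
clock: 8.57
tcp_pos: [0.6399, -0.0165, 0.1258]
orientation: [0.0, -0.091, 0.996, 0.0]
wrist_force: [0.7, 0.4, -0.0]
finger_gap: 0.0331
grip_force: 30.6
```

Emit:
{"api": "carry_out", "payload": {
  "series": [
    {"travel": [0.06, 0.011, 0], "delta_rot": [0, 0, 0], "fingers": 0.5},
    {"travel": [0.06, 0.011, 0], "delta_rot": [0, 0, 0], "fingers": 0.5}
  ]
}}

```text
clock: 8.82
tcp_pos: [0.6429, -0.0159, 0.1258]
orientation: [-0.0, -0.091, 0.996, 0.0]
wrist_force: [-0.2, -0.5, -1.1]
finger_gap: 0.0332
grip_force: 30.6
```

Emit:
{"api": "carry_out", "payload": {
  "series": [
    {"travel": [0.06, 0.011, 0], "delta_rot": [0, 0, 0], "fingers": 0.5},
    {"travel": [0.04, 0.007, 0], "delta_rot": [0, 0, 0], "fingers": 0.5}
  ]
}}

```text
clock: 9.07
tcp_pos: [0.6454, -0.0155, 0.1258]
orientation: [-0.0, -0.091, 0.996, 0.0]
wrist_force: [0.0, 0.1, -1.0]
finger_gap: 0.0331
grip_force: 30.6
```

Emit:
{"api": "carry_out", "payload": {
  "series": [
    {"travel": [0.04, 0.007, 0], "delta_rot": [0, 0, 0], "fingers": 0.5}
  ]
}}

```text
clock: 9.2
tcp_pos: [0.6463, -0.0153, 0.1258]
orientation: [-0.0, -0.091, 0.996, 0.0]
wrist_force: [0.5, -0.3, -0.7]
finger_gap: 0.0329
grip_force: 30.6
```

Emit:
{"api": "carry_out", "payload": {
  "series": [
    {"travel": [0.03, 0.0055, 0], "delta_rot": [0, 0, 0], "fingers": 0.5}
  ]
}}

```text
clock: 9.32
tcp_pos: [0.6471, -0.0152, 0.1258]
orientation: [-0.0, -0.091, 0.996, 0.0]
wrist_force: [0.4, 0.1, -0.5]
finger_gap: 0.033
grip_force: 30.6
```

Emit:
{"api": "carry_out", "payload": {
  "series": [
    {"travel": [0.03, 0.0055, 0], "delta_rot": [0, 0, 0], "fingers": 0.5}
  ]
}}

```text
clock: 9.45
tcp_pos: [0.6478, -0.0151, 0.1258]
orientation: [-0.0, -0.091, 0.996, 0.0]
wrist_force: [-0.3, -0.1, -0.4]
finger_gap: 0.033
grip_force: 30.6
```

Emit:
{"api": "carry_out", "payload": {
  "series": [
    {"travel": [0.025, 0.0046, 0], "delta_rot": [0, 0, 0], "fingers": 0.5}
  ]
}}

```text
clock: 9.57
tcp_pos: [0.6485, -0.015, 0.1259]
orientation: [0.0, -0.091, 0.996, 0.0]
wrist_force: [-0.9, -0.7, -0.9]
finger_gap: 0.0333
grip_force: 30.6
```

Emit:
{"api": "carry_out", "payload": {
  "series": [
    {"travel": [0.02, 0.0037, 0], "delta_rot": [0, 0, 0], "fingers": 0.5}
  ]
}}

```text
clock: 9.7
tcp_pos: [0.6489, -0.0149, 0.1258]
orientation: [-0.0, -0.091, 0.996, 0.0]
wrist_force: [-0.7, -0.5, -0.0]
finger_gap: 0.033
grip_force: 30.6
```

Emit:
{"api": "carry_out", "payload": {
  "series": [
    {"travel": [0.02, 0.0037, 0], "delta_rot": [0, 0, 0], "fingers": 0.5}
  ]
}}

```text
clock: 9.82
tcp_pos: [0.6495, -0.0148, 0.1258]
orientation: [0.0, -0.091, 0.996, 0.0]
wrist_force: [0.4, -0.1, -1.3]
finger_gap: 0.0329
grip_force: 30.6
```

Emit:
{"api": "carry_out", "payload": {
  "series": [
    {"travel": [0.02, 0.0037, 0], "delta_rot": [0, 0, 0], "fingers": 0.5}
  ]
}}

```text
clock: 9.95
tcp_pos: [0.65, -0.0147, 0.1258]
orientation: [0.0, -0.091, 0.996, 0.0]
wrist_force: [-0.0, 0.1, -0.3]
finger_gap: 0.033
grip_force: 30.6
```

Emit:
{"api": "carry_out", "payload": {
  "series": [
    {"travel": [0.02, 0.0037, 0], "delta_rot": [0, 0, 0], "fingers": 0.5}
  ]
}}

```text
clock: 10.07
tcp_pos: [0.6502, -0.0146, 0.1258]
orientation: [-0.0, -0.091, 0.996, 0.0]
wrist_force: [-1.9, -1.0, -0.2]
finger_gap: 0.0332
grip_force: 30.7
```

Emit:
{"api": "carry_out", "payload": {
  "series": [
    {"travel": [0.015, 0.0028, 0], "delta_rot": [0, 0, 0], "fingers": 0.5}
  ]
}}

```text
clock: 10.2
tcp_pos: [0.6503, -0.0146, 0.1257]
orientation: [-0.001, -0.091, 0.996, -0.0]
wrist_force: [-2.5, -0.0, -0.5]
finger_gap: 0.0331
grip_force: 30.7
```

Emit:
{"api": "carry_out", "payload": {
  "series": [
    {"travel": [-0.035, -0.0065, 0], "delta_rot": [0, 0, 0], "fingers": 0.5},
    {"travel": [0, 0, -0.12], "delta_rot": [0, 0, 0], "fingers": 0.5},
    {"travel": [0, 0, -0.12], "delta_rot": [0, 0, 0], "fingers": 0.5},
    {"travel": [0, 0, -0.08], "delta_rot": [0, 0, 0], "fingers": 0.5}
  ]
}}

```text
clock: 10.7
tcp_pos: [0.65, -0.0146, 0.1174]
orientation: [-0.0, -0.091, 0.996, 0.0]
wrist_force: [0.0, -0.7, -1.1]
finger_gap: 0.033
grip_force: 30.7
```

Emit:
{"api": "carry_out", "payload": {
  "series": [
    {"travel": [0, 0, -0.04], "delta_rot": [0, 0, 0], "fingers": 0.5},
    {"travel": [0, 0, -0.04], "delta_rot": [0, 0, 0], "fingers": 0.5},
    {"travel": [0, 0, 0], "delta_rot": [0, 0, 0], "fingers": 0.5}
  ]
}}

```text
clock: 11.08
tcp_pos: [0.65, -0.0147, 0.1159]
orientation: [0.0, -0.091, 0.996, 0.0]
wrist_force: [-0.3, 0.2, -0.0]
finger_gap: 0.0333
grip_force: 30.8
```

```bash
python3 st.py; python3 - <<'E'
from h import *
C={n:shot(n) for n in('scene',)}
c=C['scene'];b=cv2.resize(c['color'][195:275,290:390,::-1],None,fx=6,fy=6,interpolation=cv2.INTER_CUBIC)
cv2.imwrite('pics/low1.png',b)
E
```

```text
11.075 [650.  -14.7 115.9] yaw y-90 0.182 z [ 0.  0. -1.] F [-0.32  0.21 -0.04] gap 33.3 grip 30.8
```

View pics/low1.png

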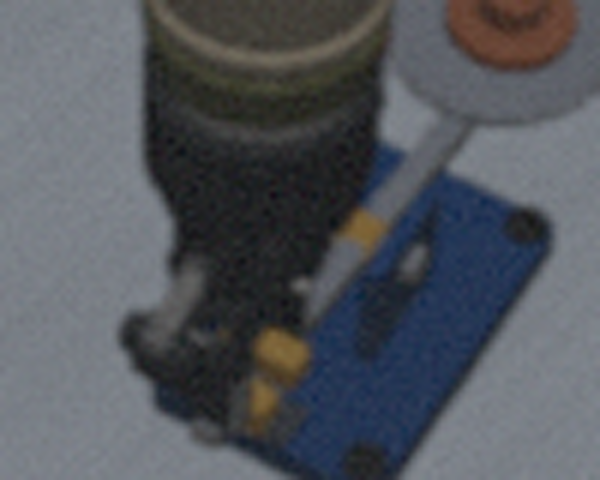

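Emit:
{"api": "carry_out", "payload": {
  "series": [
    {"travel": [0, 0, -0.04], "delta_rot": [0, 0, 0], "fingers": 0.5},
    {"travel": [0, 0, -0.03], "delta_rot": [0, 0, 0], "fingers": 0.5},
    {"travel": [0, 0, 0], "delta_rot": [0, 0, 0], "fingers": 0.5}
  ]
}}

```text
clock: 11.5
tcp_pos: [0.6501, -0.0148, 0.1141]
orientation: [0.0, -0.091, 0.996, -0.0]
wrist_force: [-0.3, -0.0, -0.0]
finger_gap: 0.0332
grip_force: 30.8
```

Emit:
{"api": "carry_out", "payload": {
  "series": [
    {"travel": [0, 0, 0], "delta_rot": [0, 0, 0], "fingers": 0.1},
    {"travel": [0, 0, 0], "delta_rot": [0, 0, 0], "fingers": 0.0},
    {"travel": [0, 0, 0], "delta_rot": [0, 0, 0], "fingers": -0.1}
  ]
}}

```text
clock: 11.88
tcp_pos: [0.6499, -0.0146, 0.1141]
orientation: [-0.0, -0.091, 0.996, 0.0]
wrist_force: [0.1, 0.4, -0.3]
finger_gap: 0.0469
grip_force: 0.0
```

```bash
python3 st.py; python3 - <<'E'
from h import *
c=shot('scene');b=cv2.resize(c['color'][195:275,290:390,::-1],None,fx=6,fy=6,interpolation=cv2.INTER_CUBIC)
cv2.imwrite('pics/rel1.png',b)
E
```

```text
11.875 [649.9 -14.6 114.1] yaw y-90 0.182 z [-0.  0. -1.] F [ 0.08  0.36 -0.34] gap 46.9 grip 0.0
```

View pics/rel1.png

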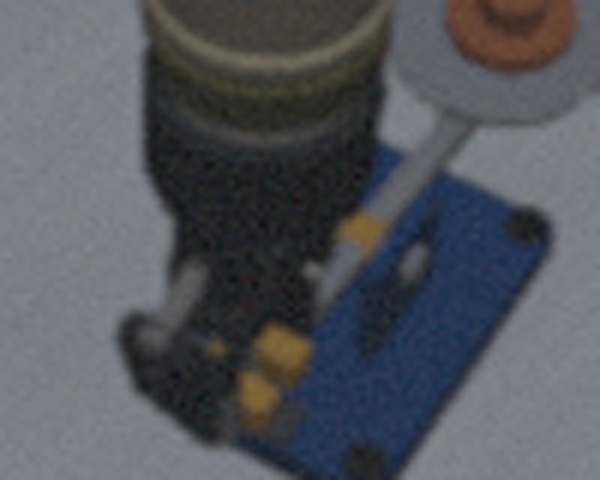

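Emit:
{"api": "carry_out", "payload": {
  "series": [
    {"travel": [0, 0, 0.1], "delta_rot": [0, 0, 0], "fingers": -0.2},
    {"travel": [0, 0, 0.5], "delta_rot": [0, 0, 0], "fingers": -0.2},
    {"travel": [0, 0, 1], "delta_rot": [0, 0, 0], "fingers": -0.2},
    {"travel": [0, 0, 1], "delta_rot": [0, 0, 0], "fingers": -0.2},
    {"travel": [-0.3, -0.3, 1], "delta_rot": [0, 0, 0], "fingers": -0.2}
  ]
}}

```text
clock: 12.55
tcp_pos: [0.6429, -0.0219, 0.2059]
orientation: [0.001, -0.091, 0.996, -0.0]
wrist_force: [-0.5, 0.5, -0.6]
finger_gap: 0.0514
grip_force: 0.0
```

Emit:
{"api": "carry_out", "payload": {
  "series": [
    {"travel": [-0.8, -1, 0], "delta_rot": [0, 0, 0], "fingers": -0.2},
    {"travel": [-0.8, -1, 0], "delta_rot": [0, 0, 0], "fingers": -0.2},
    {"travel": [-0.8, -1, 0], "delta_rot": [0, 0, 0], "fingers": -0.2},
    {"travel": [-0.8, -1, 0], "delta_rot": [0, 0, 0], "fingers": -0.2},
    {"travel": [-0.8, -1, 0], "delta_rot": [0, 0, 0], "fingers": -0.2}
  ]
}}

```text
clock: 13.18
tcp_pos: [0.5421, -0.1481, 0.2053]
orientation: [0.001, -0.091, 0.996, -0.0]
wrist_force: [0.6, -0.3, 0.1]
finger_gap: 0.0516
grip_force: 0.0
```

```bash
python3 st.py; python3 - <<'E'
from h import *
import pickle
C={n:shot(n) for n in('scene','top')};pickle.dump(C,open('c2.pkl','wb'))
c=C['top'];a=cv2.resize(c['color'][200:275,220:345,::-1],None,fx=6,fy=6,interpolation=cv2.INTER_CUBIC)[:,:400]
a=cv2.resize(c['color'][205:265,270:340,::-1],None,fx=5.7,fy=5.7,interpolation=cv2.INTER_CUBIC)
c=C['scene'];b=cv2.resize(c['color'][180:280,305:400,::-1],None,fx=4.2,fy=4.2,interpolation=cv2.INTER_CUBIC)[:420]
a=cv2.copyMakeBorder(a,0,b.shape[0]-a.shape[0],0,0,cv2.BORDER_CONSTANT)
cv2.imwrite('pics/after1.png',np.hstack([a,b]))
# cap
cs={}
for n,(x,y,w_,h_) in(('top',(312,212,22,28)),('scene',(315,232,24,32))):
    im=C[n]['color'][y:y+h_,x:x+w_].astype(float);hs=cv2.cvtColor(C[n]['color'],cv2.COLOR_RGB2HSV)[y:y+h_,x:x+w_,0]
    w=np.clip(im[...,0]-np.maximum(im[...,1],im[...,2])-25,0,None)*((hs>165)|(hs<7));g=np.mgrid[y:y+h_,x:x+w_]
    cs[n]=((g[1]*w).sum()/w.sum(),(g[0]*w).sum()/w.sum());print(n,cs[n],(w>0).sum())
print(tri(C['top'],cs['top'],C['scene'],cs['scene']))
for z in(.125,.13,.135,.14,.145,.15,.155,.16): print(z,np.round(proj(C['scene'],(.6495,-.0137,z)),1),np.round(proj(C['top'],(.6495,-.0137,z)),1))
E
```

```text
13.175 [ 542.1 -148.1  205.3] yaw y-90 0.182 z [ 0.001 -0.001 -1.   ] F [ 0.61 -0.33  0.1 ] gap 51.6 grip 0.0
top (np.float64(322.11297640653356), np.float64(221.4083484573503)) 26
scene (np.float64(331.33649663898774), np.float64(243.9652036378015)) 50
(array([ 0.64868294, -0.01339971,  0.15960512]), np.float64(0.0011302692067560397))
0.125 [330.8 253.9] [322.2 223.6]
0.13 [330.8 252.5] [322.2 223.2]
0.135 [330.9 251.2] [322.2 222.8]
0.14 [331.  249.8] [322.2 222.5]
0.145 [331.1 248.4] [322.1 222.1]
0.15 [331.1 247. ] [322.1 221.7]
0.155 [331.2 245.6] [322.1 221.3]
0.16 [331.3 244.2] [322.  220.9]
```

View pics/after1.png

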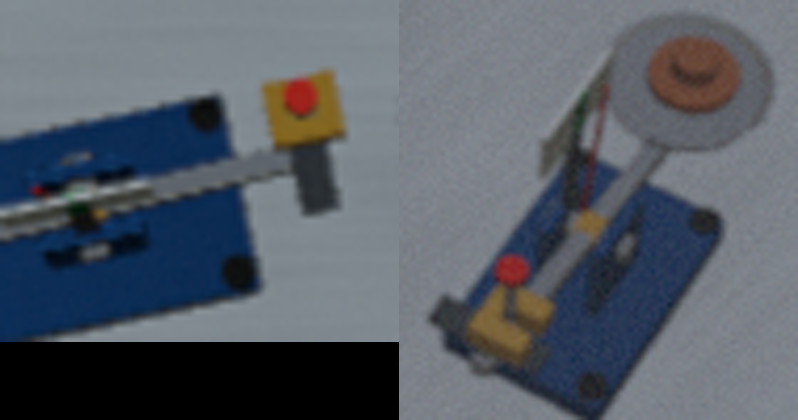

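The beam is still on its stop with 100 g seated squarely: the cap hasn't moved, at scene (331,244). So the casting weighs about 200 g or more, and I need the second 100 g weight (brass, top (459,271)).

Emit:
{"api": "carry_out", "payload": {
  "series": [
    {"travel": [-0.1, -1, 0], "delta_rot": [0, 0, 0.3], "fingers": -0.2},
    {"travel": [-0.1, -1, 0], "delta_rot": [0, 0, 0.3], "fingers": -0.2},
    {"travel": [-0.1, -1, 0], "delta_rot": [0, 0, 0.3], "fingers": -0.2},
    {"travel": [-0.1, -1, -0.5], "delta_rot": [0, 0, 0.4], "fingers": -0.2},
    {"travel": [-0.09, -1, -0.7], "delta_rot": [0, 0, 0], "fingers": -0.2}
  ]
}}

```text
clock: 13.9
tcp_pos: [0.5314, -0.2729, 0.1752]
orientation: [0.001, -0.156, 0.988, -0.001]
wrist_force: [0.2, -0.7, 0.8]
finger_gap: 0.0512
grip_force: 0.0
```

Emit:
{"api": "carry_out", "payload": {
  "series": [
    {"travel": [0, -1, -0.8], "delta_rot": [0, 0, 0], "fingers": -0.2},
    {"travel": [0, -1, -0.8], "delta_rot": [0, 0, 0], "fingers": -0.2},
    {"travel": [0, -1, -0.8], "delta_rot": [0, 0, 0], "fingers": -0.2},
    {"travel": [0, -1, -0.7], "delta_rot": [0, 0, 0], "fingers": -0.2},
    {"travel": [0, -0.63, -0.7], "delta_rot": [0, 0, 0], "fingers": -0.2}
  ]
}}

```text
clock: 14.52
tcp_pos: [0.53, -0.3897, 0.0774]
orientation: [-0.0, -0.155, 0.988, 0.0]
wrist_force: [-0.1, 0.8, -0.7]
finger_gap: 0.0512
grip_force: 0.0
```

Emit:
{"api": "carry_out", "payload": {
  "series": [
    {"travel": [0, 0, 0], "delta_rot": [0, 0, 0], "fingers": -0.2}
  ]
}}

```text
clock: 14.65
tcp_pos: [0.529, -0.3882, 0.0766]
orientation: [-0.001, -0.155, 0.988, 0.002]
wrist_force: [-1.0, 0.9, 0.6]
finger_gap: 0.0515
grip_force: 0.0
```

```bash
python3 st.py
```

```text
14.65 [ 529.  -388.2   76.6] yaw y-90 0.311 z [-0.003  0.003 -1.   ] F [-1.05  0.89  0.59] gap 51.5 grip 0.0
```

Emit:
{"api": "carry_out", "payload": {
  "series": [
    {"travel": [0, 0, -1], "delta_rot": [0, 0, 0], "fingers": -0.2},
    {"travel": [0, 0, -1], "delta_rot": [0, 0, 0], "fingers": -0.2},
    {"travel": [0, 0, -0.7], "delta_rot": [0, 0, 0], "fingers": -0.2},
    {"travel": [0, 0, -0.17], "delta_rot": [0, 0, 0], "fingers": -0.2}
  ]
}}

```text
clock: 15.15
tcp_pos: [0.5298, -0.3869, 0.0064]
orientation: [-0.001, -0.156, 0.988, 0.001]
wrist_force: [-1.0, -0.9, 0.0]
finger_gap: 0.051
grip_force: 0.0
```

Emit:
{"api": "carry_out", "payload": {
  "series": [
    {"travel": [0, 0, 0], "delta_rot": [0, 0, 0], "fingers": 0.5},
    {"travel": [0, 0, 0], "delta_rot": [0, 0, 0], "fingers": 0.5},
    {"travel": [0, 0, 0], "delta_rot": [0, 0, 0], "fingers": 0.5}
  ],
  "squeeze": 30
}}

```text
clock: 15.52
tcp_pos: [0.5306, -0.3883, 0.0081]
orientation: [0.0, -0.155, 0.988, -0.0]
wrist_force: [0.4, -0.2, -0.7]
finger_gap: 0.0327
grip_force: 30.2
```

```bash
python3 st.py
```

```text
15.525 [ 530.6 -388.3    8.1] yaw y-90 0.312 z [ 0.001 -0.001 -1.   ] F [ 0.38 -0.24 -0.67] gap 32.7 grip 30.2
```

Emit:
{"api": "carry_out", "payload": {
  "series": [
    {"travel": [0, 0, 0.4], "delta_rot": [0, 0, 0], "fingers": 0.5},
    {"travel": [0, 0, 1], "delta_rot": [0, 0, 0], "fingers": 0.5},
    {"travel": [0, 0.6, 1], "delta_rot": [0, 0, -0.2], "fingers": 0.5},
    {"travel": [0.2, 1, 1], "delta_rot": [0, 0, -0.2], "fingers": 0.5},
    {"travel": [0.2, 1, 1], "delta_rot": [0, 0, -0.3], "fingers": 0.5}
  ],
  "squeeze": 50
}}

```text
clock: 16.15
tcp_pos: [0.5402, -0.3225, 0.119]
orientation: [0.0, -0.12, 0.993, -0.0]
wrist_force: [-0.3, -0.1, -1.0]
finger_gap: 0.0317
grip_force: 49.8
```

Emit:
{"api": "carry_out", "payload": {
  "series": [
    {"travel": [0.2, 1, 0.7], "delta_rot": [0, 0, -0.2], "fingers": 0.5},
    {"travel": [0.2, 1, 0.4], "delta_rot": [0, 0, -0.2], "fingers": 0.5},
    {"travel": [0.2, 1, 0.2], "delta_rot": [0, 0, -0.2], "fingers": 0.5},
    {"travel": [0.2, 1, 0], "delta_rot": [0, 0, 0], "fingers": 0.5},
    {"travel": [0.2, 1, 0], "delta_rot": [0, 0, 0], "fingers": 0.5}
  ]
}}

```text
clock: 16.77
tcp_pos: [0.5654, -0.1972, 0.1509]
orientation: [0.0, -0.091, 0.996, -0.0]
wrist_force: [-0.6, 0.5, -1.9]
finger_gap: 0.032
grip_force: 49.8
```

Emit:
{"api": "carry_out", "payload": {
  "series": [
    {"travel": [0.2, 1, 0], "delta_rot": [0, 0, 0], "fingers": 0.5},
    {"travel": [0.2, 1, 0], "delta_rot": [0, 0, 0], "fingers": 0.5},
    {"travel": [0.2, 1, 0], "delta_rot": [0, 0, 0], "fingers": 0.5},
    {"travel": [0.2, 1, 0], "delta_rot": [0, 0, 0], "fingers": 0.5},
    {"travel": [0.2, 1, 0], "delta_rot": [0, 0, 0], "fingers": 0.5}
  ]
}}

```text
clock: 17.4
tcp_pos: [0.5904, -0.0721, 0.1508]
orientation: [0.0, -0.091, 0.996, -0.0]
wrist_force: [-0.3, -0.4, -1.0]
finger_gap: 0.0322
grip_force: 49.8
```

Emit:
{"api": "carry_out", "payload": {
  "series": [
    {"travel": [0.2, 0.6, 0], "delta_rot": [0, 0, 0], "fingers": 0.5},
    {"travel": [0.2, 0.4, -0.2], "delta_rot": [0, 0, 0], "fingers": 0.5},
    {"travel": [0.1, 0, -0.2], "delta_rot": [0, 0, 0], "fingers": 0.5},
    {"travel": [0, 0, 0], "delta_rot": [0, 0, 0], "fingers": 0.5}
  ]
}}

```text
clock: 17.9
tcp_pos: [0.6024, -0.0485, 0.1389]
orientation: [-0.001, -0.091, 0.996, 0.0]
wrist_force: [-0.4, 0.2, -1.4]
finger_gap: 0.0323
grip_force: 49.8
```

```bash
python3 st.py
```

```text
17.9 [602.4 -48.5 138.9] yaw y-90 0.182 z [-0.001  0.    -1.   ] F [-0.42  0.25 -1.39] gap 32.3 grip 49.8
```

Emit:
{"api": "carry_out", "payload": {
  "series": [
    {"travel": [0, 0.6, 0.04], "delta_rot": [0, 0, 0], "fingers": 0.5},
    {"travel": [0, 0.4, 0], "delta_rot": [0, 0, 0], "fingers": 0.5},
    {"travel": [0, 0, 0], "delta_rot": [0, 0, 0], "fingers": 0.5}
  ]
}}

```text
clock: 18.27
tcp_pos: [0.6026, -0.0219, 0.141]
orientation: [0.0, -0.092, 0.996, 0.0]
wrist_force: [0.2, 0.5, -1.6]
finger_gap: 0.0323
grip_force: 49.8
```

```bash
python3 st.py; python3 - <<'E'
from h import *
c=shot('scene');b=cv2.resize(c['color'][195:275,285:385,::-1],None,fx=6,fy=6,interpolation=cv2.INTER_CUBIC)
cv2.imwrite('pics/pre2.png',b)
E
```

```text
18.275 [602.6 -21.9 141. ] yaw y-90 0.184 z [ 0.  0. -1.] F [ 0.24  0.52 -1.55] gap 32.3 grip 49.8
```

View pics/pre2.png

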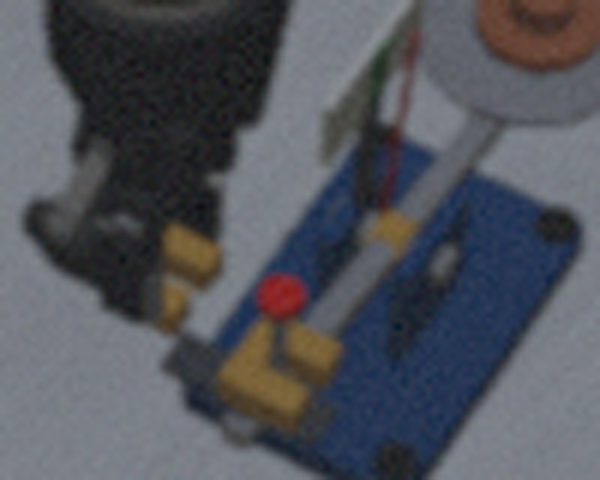

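Emit:
{"api": "carry_out", "payload": {
  "series": [
    {"travel": [0, -0.056, 0], "delta_rot": [0, 0, 0], "fingers": 0.5},
    {"travel": [0.4, 0.074, 0], "delta_rot": [0, 0, 0], "fingers": 0.5},
    {"travel": [0.4, 0.074, 0], "delta_rot": [0, 0, 0], "fingers": 0.5},
    {"travel": [0.2, 0.037, 0], "delta_rot": [0, 0, 0], "fingers": 0.5},
    {"travel": [0, 0, 0], "delta_rot": [0, 0, 0], "fingers": 0.5}
  ]
}}

```text
clock: 18.95
tcp_pos: [0.6282, -0.0197, 0.1405]
orientation: [-0.0, -0.091, 0.996, 0.0]
wrist_force: [0.2, -0.7, -1.0]
finger_gap: 0.0321
grip_force: 49.8
```

Emit:
{"api": "carry_out", "payload": {
  "series": [
    {"travel": [0.06, 0.011, 0], "delta_rot": [0, 0, 0], "fingers": 0.5},
    {"travel": [0.06, 0.011, 0], "delta_rot": [0, 0, 0], "fingers": 0.5}
  ]
}}

```text
clock: 19.2
tcp_pos: [0.6305, -0.0191, 0.1408]
orientation: [-0.0, -0.091, 0.996, 0.0]
wrist_force: [0.2, -0.2, -1.2]
finger_gap: 0.0321
grip_force: 49.8
```

Emit:
{"api": "carry_out", "payload": {
  "series": [
    {"travel": [0.06, 0.011, 0], "delta_rot": [0, 0, 0], "fingers": 0.5},
    {"travel": [0.06, 0.011, 0], "delta_rot": [0, 0, 0], "fingers": 0.5}
  ]
}}

```text
clock: 19.45
tcp_pos: [0.6337, -0.0186, 0.1409]
orientation: [0.0, -0.091, 0.996, 0.0]
wrist_force: [-0.1, 0.9, -0.7]
finger_gap: 0.0319
grip_force: 49.8
```

Emit:
{"api": "carry_out", "payload": {
  "series": [
    {"travel": [0.06, 0.011, 0], "delta_rot": [0, 0, 0], "fingers": 0.5},
    {"travel": [0.06, 0.011, 0], "delta_rot": [0, 0, 0], "fingers": 0.5},
    {"travel": [0.06, 0.011, 0], "delta_rot": [0, 0, 0], "fingers": 0.5}
  ]
}}

```text
clock: 19.82
tcp_pos: [0.6382, -0.0177, 0.1408]
orientation: [-0.0, -0.091, 0.996, 0.0]
wrist_force: [-0.3, 0.0, -0.6]
finger_gap: 0.0322
grip_force: 49.8
```

Emit:
{"api": "carry_out", "payload": {
  "series": [
    {"travel": [0.06, 0.026, 0], "delta_rot": [0, 0, 0], "fingers": 0.5},
    {"travel": [0.06, 0.026, 0], "delta_rot": [0, 0, 0], "fingers": 0.5}
  ]
}}

```text
clock: 20.08
tcp_pos: [0.6414, -0.0165, 0.1409]
orientation: [0.0, -0.091, 0.996, -0.0]
wrist_force: [-0.5, 0.4, -1.5]
finger_gap: 0.0322
grip_force: 49.8
```

Emit:
{"api": "carry_out", "payload": {
  "series": [
    {"travel": [0.06, 0.011, 0], "delta_rot": [0, 0, 0], "fingers": 0.5},
    {"travel": [0.06, 0.011, 0], "delta_rot": [0, 0, 0], "fingers": 0.5},
    {"travel": [0.06, 0.011, 0], "delta_rot": [0, 0, 0], "fingers": 0.5}
  ]
}}

```text
clock: 20.45
tcp_pos: [0.6458, -0.0157, 0.1408]
orientation: [0.0, -0.091, 0.996, 0.0]
wrist_force: [0.3, -0.3, -2.0]
finger_gap: 0.032
grip_force: 49.8
```

Emit:
{"api": "carry_out", "payload": {
  "series": [
    {"travel": [0.04, 0.007, 0], "delta_rot": [0, 0, 0], "fingers": 0.5}
  ]
}}

```text
clock: 20.58
tcp_pos: [0.6468, -0.0155, 0.1408]
orientation: [-0.0, -0.091, 0.996, 0.0]
wrist_force: [0.3, -0.6, -0.4]
finger_gap: 0.0321
grip_force: 49.8
```

Emit:
{"api": "carry_out", "payload": {
  "series": [
    {"travel": [0.03, 0.0055, 0], "delta_rot": [0, 0, 0], "fingers": 0.5}
  ]
}}

```text
clock: 20.7
tcp_pos: [0.6475, -0.0153, 0.1408]
orientation: [-0.0, -0.091, 0.996, 0.0]
wrist_force: [-0.4, -1.1, -0.8]
finger_gap: 0.0323
grip_force: 49.8
```

Emit:
{"api": "carry_out", "payload": {
  "series": [
    {"travel": [0.03, 0.0055, 0], "delta_rot": [0, 0, 0], "fingers": 0.5}
  ]
}}

```text
clock: 20.82
tcp_pos: [0.6482, -0.0152, 0.1408]
orientation: [-0.0, -0.091, 0.996, 0.0]
wrist_force: [-0.1, -0.3, -0.8]
finger_gap: 0.0322
grip_force: 49.8
```

Emit:
{"api": "carry_out", "payload": {
  "series": [
    {"travel": [0.025, 0.0046, 0], "delta_rot": [0, 0, 0], "fingers": 0.5}
  ]
}}

```text
clock: 20.95
tcp_pos: [0.6488, -0.0151, 0.1408]
orientation: [0.0, -0.091, 0.996, 0.0]
wrist_force: [-0.0, -0.6, -1.8]
finger_gap: 0.0322
grip_force: 49.8
```

Emit:
{"api": "carry_out", "payload": {
  "series": [
    {"travel": [0.02, 0.0037, 0], "delta_rot": [0, 0, 0], "fingers": 0.5}
  ]
}}

```text
clock: 21.08
tcp_pos: [0.6493, -0.015, 0.1408]
orientation: [-0.0, -0.091, 0.996, 0.0]
wrist_force: [0.2, 0.2, -0.9]
finger_gap: 0.0323
grip_force: 49.8
```

Emit:
{"api": "carry_out", "payload": {
  "series": [
    {"travel": [0.02, 0.0037, 0], "delta_rot": [0, 0, 0], "fingers": 0.5}
  ]
}}

```text
clock: 21.2
tcp_pos: [0.6498, -0.0149, 0.1408]
orientation: [-0.0, -0.091, 0.996, 0.0]
wrist_force: [0.1, -0.7, -1.9]
finger_gap: 0.0318
grip_force: 49.8
```

Emit:
{"api": "carry_out", "payload": {
  "series": [
    {"travel": [0.015, 0.0028, 0], "delta_rot": [0, 0, 0], "fingers": 0.5}
  ]
}}

```text
clock: 21.32
tcp_pos: [0.6502, -0.0148, 0.1408]
orientation: [-0.0, -0.091, 0.996, 0.0]
wrist_force: [-0.0, 0.3, -0.9]
finger_gap: 0.0321
grip_force: 49.8
```

Emit:
{"api": "carry_out", "payload": {
  "series": [
    {"travel": [0.02, 0.0037, 0], "delta_rot": [0, 0, 0], "fingers": 0.5}
  ]
}}

```text
clock: 21.45
tcp_pos: [0.6507, -0.0148, 0.1408]
orientation: [-0.0, -0.091, 0.996, 0.0]
wrist_force: [0.4, -0.6, -0.8]
finger_gap: 0.032
grip_force: 49.8
```

Emit:
{"api": "carry_out", "payload": {
  "series": [
    {"travel": [0.015, 0.0028, 0], "delta_rot": [0, 0, 0], "fingers": 0.5}
  ]
}}

```text
clock: 21.58
tcp_pos: [0.6511, -0.0147, 0.1408]
orientation: [0.0, -0.091, 0.996, 0.0]
wrist_force: [-0.5, 0.6, -0.6]
finger_gap: 0.0324
grip_force: 49.8
```

Emit:
{"api": "carry_out", "payload": {
  "series": [
    {"travel": [0.015, 0.0028, 0], "delta_rot": [0, 0, 0], "fingers": 0.5}
  ]
}}

```text
clock: 21.7
tcp_pos: [0.6512, -0.0146, 0.1408]
orientation: [-0.0, -0.091, 0.996, 0.0]
wrist_force: [-0.5, -0.9, -0.9]
finger_gap: 0.032
grip_force: 49.8
```

Emit:
{"api": "carry_out", "payload": {
  "series": [
    {"travel": [0.015, 0.0028, 0], "delta_rot": [0, 0, 0], "fingers": 0.5}
  ]
}}

```text
clock: 21.82
tcp_pos: [0.6514, -0.0146, 0.1407]
orientation: [-0.0, -0.091, 0.996, 0.0]
wrist_force: [-2.1, -0.9, -0.5]
finger_gap: 0.0321
grip_force: 49.8
```

Emit:
{"api": "carry_out", "payload": {
  "series": [
    {"travel": [0.01, 0.0018, 0], "delta_rot": [0, 0, 0], "fingers": 0.5}
  ]
}}

```text
clock: 21.95
tcp_pos: [0.6515, -0.0146, 0.1406]
orientation: [-0.001, -0.091, 0.996, 0.0]
wrist_force: [-2.7, -0.3, -0.6]
finger_gap: 0.0321
grip_force: 49.8
```

Emit:
{"api": "carry_out", "payload": {
  "series": [
    {"travel": [-0.035, -0.0065, 0], "delta_rot": [0, 0, 0], "fingers": 0.5},
    {"travel": [0, 0, -0.1], "delta_rot": [0, 0, 0], "fingers": 0.5},
    {"travel": [0, 0, -0.08], "delta_rot": [0, 0, 0], "fingers": 0.5},
    {"travel": [0, 0, -0.04], "delta_rot": [0, 0, 0], "fingers": 0.5}
  ]
}}

```text
clock: 22.45
tcp_pos: [0.6513, -0.0146, 0.1352]
orientation: [0.0, -0.091, 0.996, 0.0]
wrist_force: [-0.5, 0.2, 0.5]
finger_gap: 0.0319
grip_force: 49.8
```

Emit:
{"api": "carry_out", "payload": {
  "series": [
    {"travel": [0, 0, -0.04], "delta_rot": [0, 0, 0], "fingers": 0.5},
    {"travel": [0.002, -0.01, -0.06], "delta_rot": [0, 0, 0], "fingers": 0.5},
    {"travel": [0.002, -0.01, -0.06], "delta_rot": [0, 0, 0], "fingers": 0.5},
    {"travel": [0.002, -0.01, -0.06], "delta_rot": [0, 0, 0], "fingers": 0.5},
    {"travel": [0.002, -0.01, -0.06], "delta_rot": [0, 0, 0], "fingers": 0.5}
  ]
}}

```text
clock: 23.08
tcp_pos: [0.6514, -0.0156, 0.1282]
orientation: [0.0, -0.091, 0.996, 0.0]
wrist_force: [-1.3, 0.2, -1.6]
finger_gap: 0.0322
grip_force: 49.8
```

```bash
python3 st.py; python3 - <<'E'
from h import *
c=shot('scene');b=cv2.resize(c['color'][195:275,290:390,::-1],None,fx=6,fy=6,interpolation=cv2.INTER_CUBIC)
cv2.imwrite('pics/low2.png',b)
E
```

```text
23.075 [651.4 -15.6 128.2] yaw y-90 0.182 z [ 0.  0. -1.] F [-1.33  0.19 -1.57] gap 32.2 grip 49.8
```

View pics/low2.png

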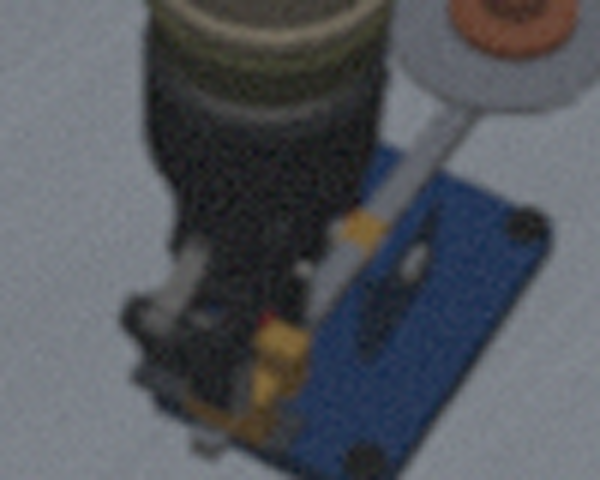

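The stack is seated (scene crop, about (275,370)) and the beam has followed it down. Releasing.

Emit:
{"api": "carry_out", "payload": {
  "series": [
    {"travel": [0, 0, 0], "delta_rot": [0, 0, 0], "fingers": 0.1},
    {"travel": [0, 0, 0], "delta_rot": [0, 0, 0], "fingers": 0.0},
    {"travel": [0, 0, 0], "delta_rot": [0, 0, 0], "fingers": -0.2},
    {"travel": [0, 0, 0], "delta_rot": [0, 0, 0], "fingers": -0.2}
  ]
}}

```text
clock: 23.62
tcp_pos: [0.6515, -0.0156, 0.1284]
orientation: [0.0, -0.091, 0.996, 0.0]
wrist_force: [-0.6, 0.4, 0.0]
finger_gap: 0.0513
grip_force: 0.0
```

Emit:
{"api": "carry_out", "payload": {
  "series": [
    {"travel": [0, 0, 0.1], "delta_rot": [0, 0, 0], "fingers": -0.2},
    {"travel": [0, 0, 0.5], "delta_rot": [0, 0, 0], "fingers": -0.2},
    {"travel": [0, 0, 1], "delta_rot": [0, 0, 0], "fingers": -0.2},
    {"travel": [0, 0, 1], "delta_rot": [0, 0, 0], "fingers": -0.2},
    {"travel": [-0.3, -0.3, 0.5], "delta_rot": [0, 0, 0], "fingers": -0.2}
  ]
}}

```text
clock: 24.25
tcp_pos: [0.6448, -0.0231, 0.2082]
orientation: [0.002, -0.091, 0.996, -0.0]
wrist_force: [-0.6, -0.3, -0.1]
finger_gap: 0.0514
grip_force: 0.0
```

Emit:
{"api": "carry_out", "payload": {
  "series": [
    {"travel": [-0.8, -1, 0], "delta_rot": [0, 0, 0], "fingers": -0.2},
    {"travel": [-0.8, -1, 0], "delta_rot": [0, 0, 0], "fingers": -0.2},
    {"travel": [-0.8, -1, 0], "delta_rot": [0, 0, 0], "fingers": -0.2},
    {"travel": [-0.8, -1, 0], "delta_rot": [0, 0, 0], "fingers": -0.2},
    {"travel": [-0.8, -1, 0], "delta_rot": [0, 0, 0], "fingers": -0.2}
  ]
}}

```text
clock: 24.88
tcp_pos: [0.5425, -0.1492, 0.206]
orientation: [-0.0, -0.091, 0.996, -0.0]
wrist_force: [0.2, -0.4, -0.5]
finger_gap: 0.0516
grip_force: 0.0
```

Emit:
{"api": "carry_out", "payload": {
  "series": [
    {"travel": [0, 0, 0], "delta_rot": [0, 0, 0], "fingers": -0.2},
    {"travel": [0, 0, 0], "delta_rot": [0, 0, 0], "fingers": -0.2},
    {"travel": [0, 0, 0], "delta_rot": [0, 0, 0], "fingers": -0.2},
    {"travel": [0, 0, 0], "delta_rot": [0, 0, 0], "fingers": -0.2}
  ]
}}

```text
clock: 25.38
tcp_pos: [0.5442, -0.1475, 0.2057]
orientation: [-0.0, -0.092, 0.996, 0.0]
wrist_force: [-0.6, 0.6, -0.2]
finger_gap: 0.0511
grip_force: 0.0
```

```bash
python3 st.py; python3 - <<'E'
from h import *
C={n:shot(n) for n in('scene','top')}
c=C['top'];a=cv2.resize(c['color'][205:265,270:340,::-1],None,fx=5.7,fy=5.7,interpolation=cv2.INTER_CUBIC)
c=C['scene'];b=cv2.resize(c['color'][180:280,305:400,::-1],None,fx=4.2,fy=4.2,interpolation=cv2.INTER_CUBIC)[:420]
a=cv2.copyMakeBorder(a,0,b.shape[0]-a.shape[0],0,0,cv2.BORDER_CONSTANT)
cv2.imwrite('pics/after2.png',np.hstack([a,b]))
cs={}
for n,(x,y,w_,h_) in(('top',(312,212,22,28)),('scene',(315,232,24,32))):
    im=C[n]['color'][y:y+h_,x:x+w_].astype(float);hs=cv2.cvtColor(C[n]['color'],cv2.COLOR_RGB2HSV)[y:y+h_,x:x+w_,0]
    w=np.clip(im[...,0]-np.maximum(im[...,1],im[...,2])-25,0,None)*((hs>165)|(hs<7));g=np.mgrid[y:y+h_,x:x+w_]
    cs[n]=((g[1]*w).sum()/w.sum(),(g[0]*w).sum()/w.sum());print(n,cs[n],(w>0).sum())
print(tri(C['top'],cs['top'],C['scene'],cs['scene']))
E
```

```text
25.375 [ 544.2 -147.5  205.7] yaw y-90 0.183 z [-0.  0. -1.] F [-0.58  0.62 -0.23] gap 51.1 grip 0.0
top (np.float64(322.80878316559927), np.float64(222.26806953339434)) 25
scene (np.float64(330.77131147540985), np.float64(248.70983606557377)) 46
(array([ 0.6492833, -0.0150648,  0.145024 ]), np.float64(0.000969459449247837))
```

View pics/after2.png

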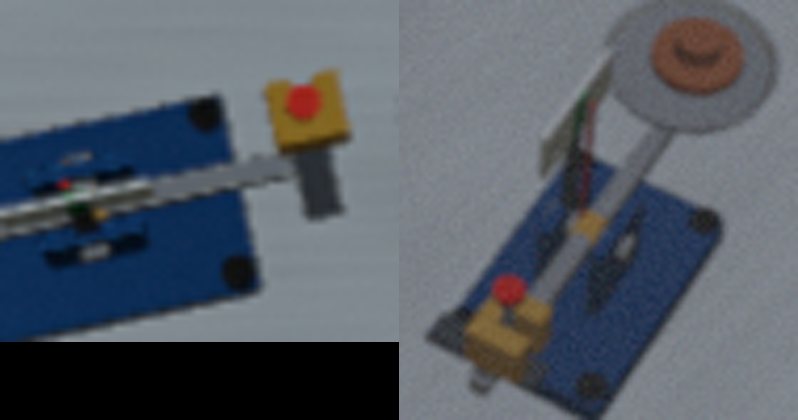

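Cap height dropped 14.6 mm from the 17.5 mm stop, so the beam tilt is about +0.027 rad and the casting about 217 g. That's in the green, the stack is square and the hand is clear.

```bash
python3 -c "
from workcell import env
print(env.hand_in())"
```

```text
the job is handed in; nothing more can be done
None
```

I handed the job in with both 100 g weights stacked on the carrier; the beam tilt from the camera is about +0.027 rad, inside the green (±0.05), putting the casting near 217 g, and the hand-in gave no verdict.

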